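# Lift the case flap and kit the lower tier with the matching spacer

### The arm

A 6-joint arm with a two-finger parallel gripper is mounted at the origin on the work surface. World frame = base frame: x ahead of the robot, y to its left, z up, the work surface at z = 0. Lengths are in mm, angles in rad, forces in N, time in s.
With the tool pointing down it reaches from about 275 to 825 mm from the base axis. Payload 5.2 kg.
Tool frame: the origin (TCP) lies at the very end of the fingers, on their centre line; the grasp point (between the pads) lies 19 mm behind it; z points along the fingers, y is the direction in which the jaws open and shut (so a half turn about z gives the same grasp; the last joint's range is limited). The gripper opens to 93 mm and grips with 3 to 60 N. Pads are 15 mm wide; open, the fingers measure 128 mm over their backs; the gripper's body (75 mm by 188 mm) begins 65 mm behind the grasp point.
Start: joints at [1.098, 0.259, 1.535, -0, 1.348, -0.203], TCP at [146.574, 530.114, 189.453] pointing down, gripper open.
Joint ranges: [-3.14, 3.14], [-0.91, 2.08], [0.19, 2.58], [-1.22, 4.36], [0.22, 2.71], [-3.12, 3.12]. Speed limits (rad/s): [2.57, 2.57, 3.14, 3.14, 3.14, 3.14].

### API

Orientations are given as [roll, pitch, yaw] about the fixed x, y, z axes, in that order (R = Rz(yaw) Ry(pitch) Rx(roll)).
In Python, from bench import robot gives the robot as it stands. The module is installed in compiled form; this text tells all that it offers. Calls block until the motion is done:
- robot.move_ptp(position, orientation): joint-space move of the TCP to a pose.
- robot.move_linear(position, ori=None, speed=150, f_stop=None): straight line of the TCP; ori=None keeps the orientation; speed is the mean speed in mm/s. With f_stop (N) it stops when the force on the tool has changed by that much, and returns True; else False.
- robot.move_j(angles): joint-space move.
- robot.move_gripper(opening): opening from 0.0 (shut) to 1.0 (fully open); the grip force is fixed at half the most; returns when the fingers have stopped.
- robot.sleep(seconds).
- robot.inverse_kinematics(position, orientation): joint angles nearest the present ones, or None.
- robot.get_image(name): name is "side" or "top"; returns a dict with "img" (384x512x3 uint8, blue, green, red), "fovy" (degrees; the focal length in pixels is half the picture's height over the tangent of half this angle, whatever the lens; pixels are square), "cx", "cy" (the principal point, pixels), "eye" and "orientation" of the camera in the world. Camera axes: x right, y down, z forward; pixel columns grow to the right and rows downward; lengths in mm; the calibration is good to about 2 mm. A picture is of the moment at which its call begins. There is no depth.
A pose or a line that the arm cannot do raises robot.MotionError and nothing moves.
- robot.hand_in(): hands the job in, once; it reports no verdict.
Readings, each from a call of its own:
- robot.current_t(): time.
- robot.current_qpos(): joint angles.
- robot.current_joint_vel(): joint speeds.
- robot.current_joint_efforts(): joint torques, N m.
- robot.current_tcp_pos(): TCP position.
- robot.current_eef_rot(): TCP orientation.
- robot.current_contact_force(): force on the tool from outside, world axes, zero at the start.
- robot.current_ft_torque(): the same for the moment, N m.
- robot.current_gripper_width(): opening from 0.0 (shut) to 1.0 (fully open).
Only numpy, scipy, OpenCV 4.12 (cv2) and the standard library are available. Lean on these libraries where they do the work, as an engineer would, in place of code of your own. Each camera call takes 0.05 s, during which the arm holds its last target.

### The job

In the van workshop, raise the clear divider flap of the grey two-tier case by its blue bar, up to its stop, so that it stays up by itself. Then take from the dark rack the square aluminium spacer that is 120 mm long, the same length as its partner already in the left cradle, and lay it gently, flat and lengthwise, into the empty right-hand cradle of the lower tier. Leave the flap up and everything else where it is.

Things in the scene. Friction and masses are not known exactly. Their poses are not given: they have to be found in the camera images.
- case: fixed pale grey case, 180 (x) x 232 (y) mm; origin: centre of its underside on the table; x points away from the robot to the hinge side, y left. Floor 4 mm thick; wall tops: front 50, sides 58, rear 66 mm above the table; rubber rests in the front corners 69 mm. A 50 mm divider at y 0 parts the lower tier: left bay (y > 0) holds the partner spacer, right bay the empty cradle
- cradle (a point): where the middle of the spacer belongs in the empty cradle: x 0, y -57, z 39 mm in the case's frame, axes as the case's. Two blue saddles 20 mm long at x +/-50, tops 24 mm above the table, open between. End stops 136 mm apart inside, tops 36 mm up; side prongs on the saddles 46 mm apart inside, tops 37 mm up. About 54 mm free each side of the centre line between divider and wall
- flap (a joint): angle of the clear flap, rad: 0 closed (level, underside 70 mm up), grows as its robot-side edge rises, stop at 1.1. A stiff friction hinge keeps it where it is left; raising takes about 4 N at the bar. Flap 170 mm hinge to edge, 224 wide, 4 thick, 16 mm ribs on top. At its stop it leans over the cradle, so a vertical gripper cannot get in; one leaning back to the robot about 30 degrees can
- flap_bar (a point): middle of the blue grip bar: round, 10 mm thick, 90 mm long, parallel to the hinge and 215 mm from it, in the flap's plane; 40 mm free between bar and flap edge, 35 mm to the case's front wall when closed. Moves with the flap, axes as the flap's (the case's when closed). At the stop it is about 263 mm above the table, over x -12 mm of the case
- flap_hinge (a point): middle of the hinge line, at the rear of the case, x 85, z 72 mm in the case's frame; the axis lies along the case's y
- spacer_120: the spacer to be used: square aluminium tube, 30 x 30 mm section, 120 mm long; lies flat across the two rubber runners of the dark rack. Origin: centre of its underside (as built); x along its length, z up at the start. About 0.1 kg
- spacer_120_mid (a point): the middle of that spacer (15 mm from each side face), axes as the spacer's
- rack: fixed dark tray, 170 x 250 mm, 12 mm high rims, with two rubber runners 12 mm wide at x = +/-36 mm whose tops are 16 mm above the table (the floor between them is 4 mm above the table); origin at the centre of its underside. Three spacers lie on it side by side, in any order, about 75 mm apart, lengthwise roughly along the rack's x
- spacer_90: look-alike, wrong: square aluminium tube, 30 x 30 mm section, 90 mm long; lies flat across the two rubber runners of the dark rack. Origin: centre of its underside (as built); x along its length, z up at the start
- spacer_150: look-alike, wrong: square aluminium tube, 30 x 30 mm section, 150 mm long; lies flat across the two rubber runners of the dark rack. Origin: centre of its underside (as built); x along its length, z up at the start
- spacer_partner: square aluminium tube like the others, 120 mm long, already lying in the left cradle of the case; leave it there
- tape: bystander: yellow and black tape measure, 70 x 42 x 60 mm, standing on the table
- can: bystander: spray can, 54 mm across, 150 mm tall
- jar: bystander: clear jar with red lid, 70 mm across, 90 mm tall
- driver: bystander: blue-handled screwdriver, 200 mm long, lying
- spanner: bystander: spanner, 190 mm long, lying

How it is judged (in metres and radians):
On the way, in this order (a step that is already met when the one before it is completed fails the run):
1. the flap is raised to its stop (0.95 rad or more) while the 120 mm spacer is still out of the case (value of joint flap above 0.95 rad and distance between spacer_120_mid and cradle above 0.08 m), for 0.2 s.
2. with the flap up, the 120 mm spacer lies in the right-hand cradle (x of spacer_120_mid in the frame of cradle between -0.015 and 0.015 m and y of spacer_120_mid in the frame of cradle between -0.014 and 0.014 m and z of spacer_120_mid in the frame of cradle between -0.005 and 0.005 m and angle between the x axis of spacer_120 and the x axis of case, either way round below 0.15 rad and value of joint flap above 0.85 rad), for 0.2 s.
At the end, for the whole second after the job is handed in: The 120 mm spacer rests, still and released, on both saddles of the right-hand cradle: middle within 15 mm lengthwise, 14 mm sideways, 5 mm in height of the cradle point, in line to 0.15 rad (inside stops and prongs is enough). The flap stands by itself at 0.85 rad or more (all of step 2 and linear speed of spacer_120 below 0.02 m/s and velocity of joint flap below 0.05 rad/s and contact force between the fingers and anything else below 0.5 N); the robot touches nothing.
It fails at once if the spacer is dropped or thrown into the cradle (faster than 0.5 m/s within 25 mm of its place) (distance between spacer_120_mid and cradle below 0.025 m and linear speed of spacer_120 above 0.5 m/s).
It fails at once if the partner spacer in the left cradle is moved by more than 20 mm (distance of spacer_partner from where it was at the start of the episode above 0.02 m).
It fails at once if another spacer on the rack is moved by more than 30 mm (distance of any of spacer_90, spacer_150 from where it was at the start of the episode above 0.03 m).
It fails at once if the tape measure, spray can, jar, screwdriver or spanner is moved by more than 30 mm (distance of any of tape, can, jar, driver, spanner from where it was at the start of the episode above 0.03 m).
It also fails if it takes over 64 s, if anything falls off the work surface, if the arm or the gripper's body presses on something with over 40 N, if the wrist force passes 120 N, or if a joint passes its speed limit or range.

## Working session

There is one attempt and no reset: what is moved stays moved. The work goes in short steps, each a Python script; the robot and the scene stay as the last script left them, time stands still between calls to the robot, and variables do not carry over. Pictures are saved under pics/ and viewed, and the job is handed in when it is done.

```bash
mkdir -p pics; ls
python3 - <<'E'
from bench import robot
import cv2
for n in ("side","top"):
    d=robot.get_image(n); cv2.imwrite(f"pics/{n}0.png",d["img"]); print(n,{k:v for k,v in d.items() if k!="img"})
print(robot.current_t(),robot.current_eef_rot(),robot.current_gripper_width())
E
```

```text
pics
side {'fovy': 46.159700264491605, 'cx': 252.12733129535988, 'cy': 188.77860278935984, 'eye': array([511.65928211, 894.54836996, 829.65518843]), 'orientation': array([-2.26928138,  0.00582092, -3.09134804])}
top {'fovy': 52.80095171685559, 'cx': 256.3386393462096, 'cy': 190.93642874958272, 'eye': array([ 491.67171651,  -22.61955687, 1184.77498607]), 'orientation': array([-3.09351359,  0.01352116, -1.58818981])}
0.1 [-3.13998067e+00 -2.93019157e-04  2.87181074e+00] 0.9969331524224431
```

View pics/side0.png

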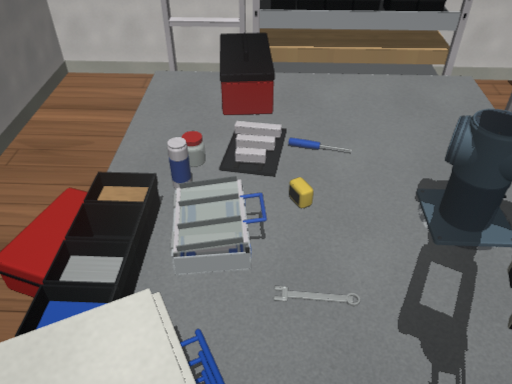

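View pics/top0.png

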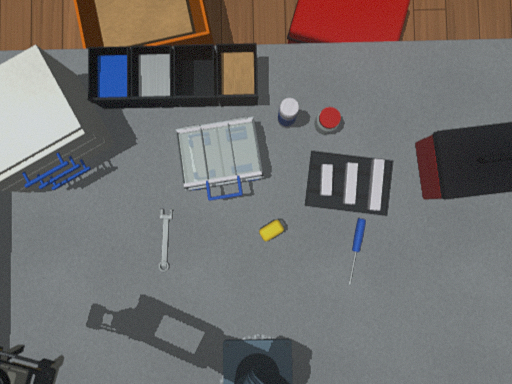

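The side view shows the case at (210,225) with the blue bar at (258,208), and the rack at (255,150). In the top view the case is at (220,153) and the bar at (225,193). The three spacers are at (327,180), (350,184) and (377,184), so the middle one looks like the 120. Next I'll zoom in.

```bash
cat > h.py <<'E'
import numpy as np, cv2
from scipy.spatial.transform import Rotation as Ro
def cam(d):
    f=d["img"].shape[0]/2/np.tan(np.radians(d["fovy"])/2)
    return f,d["cx"],d["cy"],np.array(d["eye"]),Ro.from_euler('xyz',d["orientation"]).as_matrix()
def ray(d,p):
    f,cx,cy,e,R=cam(d); v=R@np.array([(p[0]-cx)/f,(p[1]-cy)/f,1]); return e,v/np.linalg.norm(v)
def onz(d,p,z):
    e,v=ray(d,p); return e+v*(z-e[2])/v[2]
def proj(d,P):
    f,cx,cy,e,R=cam(d); c=R.T@(np.array(P,float)-e); return np.array([f*c[0]/c[2]+cx,f*c[1]/c[2]+cy])
def tri(d1,p1,d2,p2):
    e1,v1=ray(d1,p1); e2,v2=ray(d2,p2)
    A=np.stack([v1,-v2],1); s=np.linalg.lstsq(A,e2-e1,rcond=None)[0]
    a,b=e1+s[0]*v1,e2+s[1]*v2
    return (a+b)/2,np.linalg.norm(a-b)
E
python3 - <<'E'
from bench import robot
from h import *
import pickle
D={n:robot.get_image(n) for n in("side","top")}; pickle.dump(D,open("d0.pkl","wb"))
def crop(n,x,y,w,h,s,o): cv2.imwrite(o,cv2.resize(D[n]["img"][y:y+h,x:x+w],None,fx=s,fy=s,interpolation=cv2.INTER_CUBIC))
crop("top",165,90,240,140,3.3,"pics/ct.png"); crop("side",160,110,130,170,3.5,"pics/cs.png")
for n in D:
    b=D[n]["img"].astype(int)
    m=((b[...,0]>110)&(b[...,0]-b[...,2]>60)).astype(np.uint8)
    k,l,s,c=cv2.connectedComponentsWithStats(m)
    print(n,[(s[i].tolist(),c[i].round(1).tolist()) for i in range(1,k) if s[i,4]>8])
E
```

```text
side [([289, 138, 31, 10, 189], [303.9, 142.3]), ([240, 193, 27, 30, 220], [256.3, 207.7]), ([37, 301, 69, 28, 821], [64.0, 310.7]), ([180, 329, 44, 55, 786], [204.7, 360.5])]
top [([99, 55, 28, 43, 1154], [112.7, 75.9]), ([23, 153, 45, 36, 275], [44.7, 174.1]), ([49, 159, 30, 31, 159], [62.7, 174.4]), ([67, 165, 23, 16, 78], [78.8, 172.4]), ([206, 176, 36, 24, 194], [224.2, 191.4]), ([61, 180, 6, 4, 14], [63.4, 181.5]), ([353, 219, 12, 33, 248], [358.4, 234.6])]
```

View pics/ct.png

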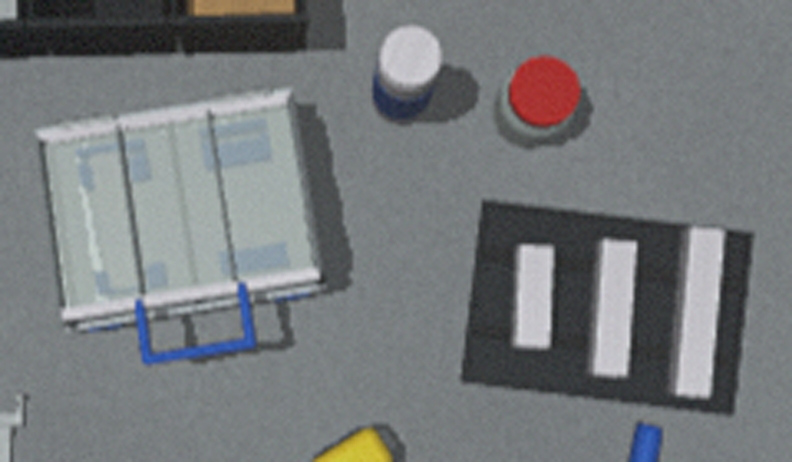

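View pics/cs.png

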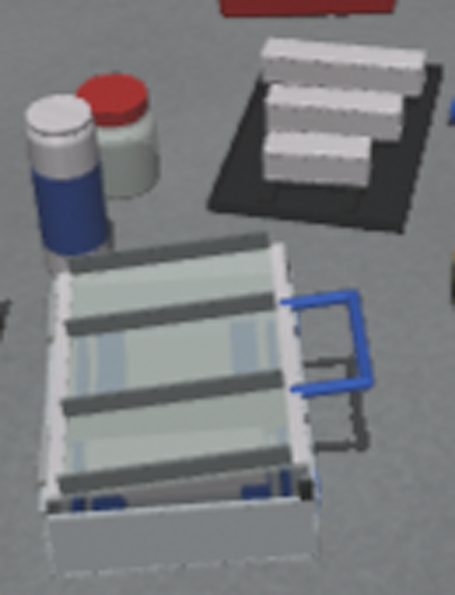

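```bash
cat > m.py <<'E'
import pickle; from h import *
D=pickle.load(open("d0.pkl","rb")); T,S=D["top"],D["side"]
c=lambda p,o,s:np.array(p)/s+np.array(o)-0.35
tp=lambda p:c(p,(165,90),3.3); sp=lambda p:c(p,(160,110),3.5)
for n,a,b in [("barL",(147,357),(369,383)),("barR",(251,346),(356,294)),("flapRearR?",(291,92),(268,237)),("flapRearR_rib",(291,92),(268,240)),]:
    P,e=tri(T,tp(a),S,sp(b)); print(n,P.round(1),e.round(1))
# spacers
for n,d,box in(("top",T,(305,140,100,80)),("side",S,(225,118,65,50))):
    x,y,w,h=box; g=cv2.cvtColor(d["img"],cv2.COLOR_BGR2GRAY)[y:y+h,x:x+w]
    g=cv2.GaussianBlur(cv2.resize(g,None,fx=4,fy=4,interpolation=cv2.INTER_CUBIC),(0,0),2)
    m=(g>(150 if n=="top" else 170)).astype(np.uint8)
    for ct in cv2.findContours(m,0,2)[0]:
        if cv2.contourArea(ct)<300: continue
        r=cv2.minAreaRect(ct); bp=cv2.boxPoints(r)/4+np.array([x,y])-.375
        print(n,np.round(r[1],0)/4,bp.round(1).tolist())
        if n=="top":
            W=np.array([onz(d,p,46) for p in bp]); print("  ctr",W.mean(0).round(1),"sides",np.linalg.norm(W[1]-W[0]).round(1),np.linalg.norm(W[2]-W[1]).round(1),[np.degrees(np.arctan2(*(W[j+1]-W[j])[[1,0]])).round(1) for j in(0,1)])
E
python3 m.py
```

```text
barL [525.7 125.3  90.4] 3.4
barR [535.6  35.6  92.2] 0.7
flapRearR? [670.    2.8 137.7] 143.5
flapRearR_rib [670.3   2.9 135.2] 144.0
top [10.25 30.5 ] [[320.7, 194.4], [321.9, 164.0], [332.1, 164.4], [330.9, 194.7]]
  ctr [ 577.2 -215.1   46. ] sides 89.8 30.0 [np.float64(-3.6), np.float64(-93.3)]
top [10.25 40.75] [[344.3, 202.8], [347.2, 162.3], [357.4, 163.0], [354.5, 203.5]]
  ctr [ 565.5 -286.5   46. ] sides 119.9 30.2 [np.float64(-5.7), np.float64(-95.2)]
top [10.5 51. ] [[369.2, 209.0], [373.8, 158.1], [384.2, 159.1], [379.6, 209.9]]
  ctr [ 560.9 -362.2   46. ] sides 150.5 30.5 [np.float64(-6.9), np.float64(-96.3)]
side [28.75  6.  ] [[235.6, 152.8], [236.0, 146.8], [264.8, 148.7], [264.4, 154.8]]
side [37.   5.5] [[236.5, 138.8], [237.0, 133.2], [274.0, 136.5], [273.5, 142.1]]
side [45.25  5.  ] [[235.0, 125.4], [235.4, 120.4], [280.5, 124.5], [280.0, 129.4]]
```

```bash
cat >> m.py <<'E'
print("----")
tc=[np.mean(b,0) for b in ([[320.7,194.4],[321.9,164.],[332.1,164.4],[330.9,194.7]],[[344.3,202.8],[347.2,162.3],[357.4,163.],[354.5,203.5]],[[369.2,209.],[373.8,158.1],[384.2,159.1],[379.6,209.9]])]
sc=[np.mean(b,0) for b in ([[235.6,152.8],[236.,146.8],[264.8,148.7],[264.4,154.8]],[[236.5,138.8],[237.,133.2],[274.,136.5],[273.5,142.1]],[[235.,125.4],[235.4,120.4],[280.5,124.5],[280.,129.4]])]
for a,b in zip(tc,sc): print([np.round(q,1) for q in tri(T,a,S,b)], proj(S,onz(T,a,46)).round(1),b)
# blue bar with strict mask, upscaled views
def up(d,box,s,o):
    x,y,w,h=box; im=cv2.resize(d["img"][y:y+h,x:x+w],None,fx=s,fy=s,interpolation=cv2.INTER_CUBIC); cv2.imwrite(o,im)
up(T,(170,110,90,100),8,"pics/t8.png") if 0 else None
up(T,(170,110,95,70),8,"pics/t8a.png"); up(T,(170,150,95,60),8,"pics/t8b.png"); up(S,(160,170,115,105),5.5,"pics/s8.png")
E
python3 m.py | sed -n '/----/,$p'
```

```text
----
[array([ 577.5, -215.2,   45.5]), np.float64(0.7)] [250.4 150.7] [250.2   150.775]
[array([ 565.6, -286.6,   45.6]), np.float64(0.4)] [255.4 137.6] [255.25 137.65]
[array([ 561. , -362.5,   44.9]), np.float64(0.4)] [257.9 124.7] [257.725 124.925]
```

View pics/t8b.png

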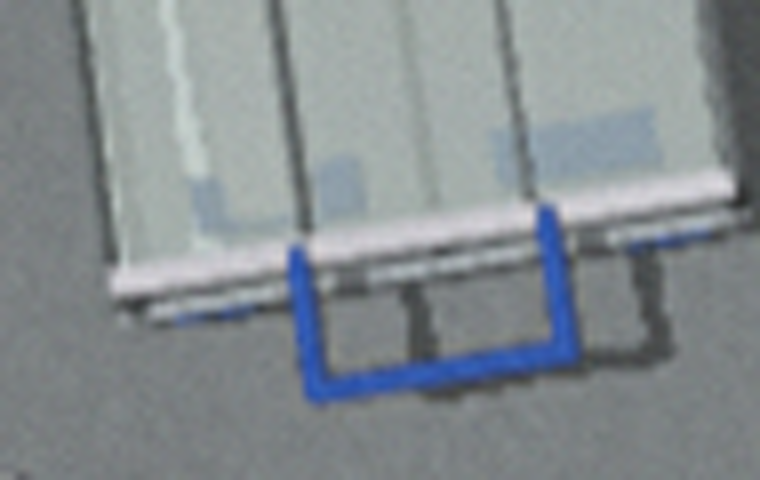

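View pics/t8a.png

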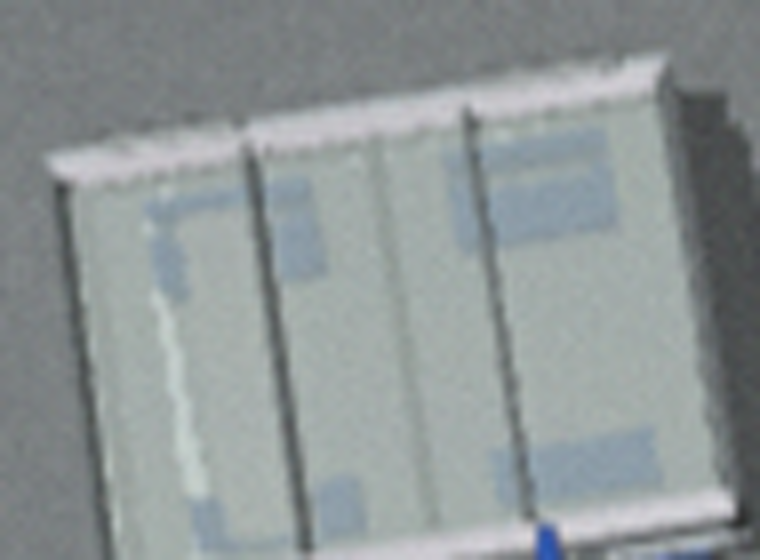

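View pics/s8.png

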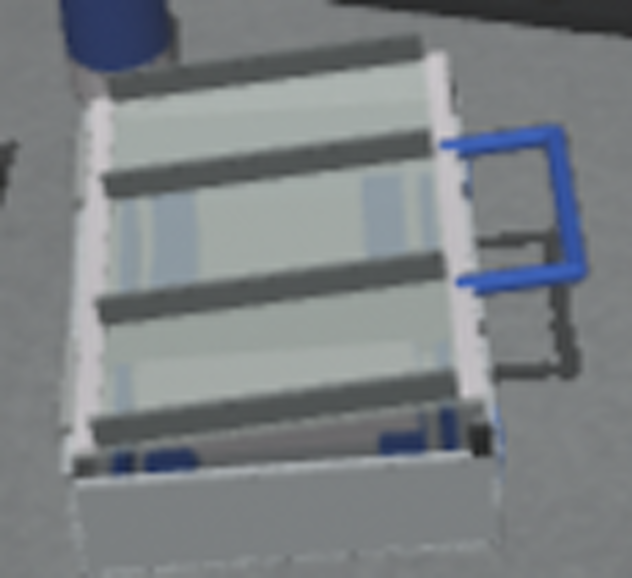

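```bash
cat > m2.py <<'E'
import pickle; from h import *
D=pickle.load(open("d0.pkl","rb")); T,S=D["top"],D["side"]
z=lambda p,o,s:(np.array(p)+.5)/s-.5+np.array(o)
ta=lambda p:z(p,(170,110),8); tb=lambda p:z(p,(170,150),8); s=lambda p:z(p,(160,170),5.5)
for n,a,b in [("barL",tb((318,388)),s((572,270))),("barR",tb((568,352)),s((553,137))),
 ("ridgearmR edge",tb((545,210)),s((447,146))),("armL",tb((299,255)),s((466,283))),
 ("frontstrip R end top-outer",tb((737,185)),s((440,55)))]:
    P,e=tri(T,a,S,b); print(n,P.round(1),e.round(1))
for h_ in (66,72): print(h_,[onz(T,ta(p),h_).round(0)[:2] for p in((45,160),(660,55))])
print("rear wall L/R z66;", "front base corners z50",[onz(T,tb(p),50).round(0)[:2] for p in((130,318),(752,212))])
E
python3 m2.py
```

```text
barL [527.2 124.8  91.1] 0.8
barR [538.5  36.1  89.7] 1.0
ridgearmR edge [587.9  43.6  88.9] 1.6
armL [573.6 131.5  87.9] 1.5
frontstrip R end top-outer [595.9 -24.8  86.9] 1.3
66 [array([730., 226.]), array([764.,   0.])]
72 [array([729., 225.]), array([763.,   0.])]
rear wall L/R z66; front base corners z50 [array([555., 199.]), array([590., -30.])]
```

```bash
cat >> m2.py <<'E'
print("--")
for n,a,b in [("rearstrip R far",ta((663,58)),s((97,98))),("rearstrip L",ta((47,160)),s((78,465))),("wall left rear top",ta((62,178)),s((78,487))),
 ("frontstrip L",tb((113,280)),s((485,420))),("ribend L front",tb((113,270)),s((458,378))),("rib2 front (rear part)",tb((305,235)),s((443,257))),("rib2 rear",ta((250,148)),s((103,303))),("rib3 front",tb((530,195)),s((428,134))),("rib3 rear",ta((470,110)),s((107,180))),("shadow corner R",tb((665,357)),s((553,238)))]:
    P,e=tri(T,a,S,b); print(n,P.round(1),e.round(1))
E
python3 m2.py | sed -n '/--/,$p'
```

```text
--
rearstrip R far [759.3  -1.1  74.3] 3.2
rearstrip L [727.6 224.5  68.5] 3.5
wall left rear top [726.9 222.8  52.6] 2.1
frontstrip L [564.1 200.1  76.9] 6.6
ribend L front [570.7 196.2  96.8] 2.2
rib2 front (rear part) [581.6 127.7  99.2] 2.2
rib2 rear [727.9 147.7  85.2] 1.4
rib3 front [594.1  48.2  99.7] 2.0
rib3 rear [740.2  68.5  84.5] 1.4
shadow corner R [539.5   3.9  -3.6] 0.3
```

The rib heights (about 85 mm at the rear, 99 at the front) and the bar height (about 90) agree. They show the flap starts slightly open, at about 0.09 rad. The case yaw is about 8.4° and its centre is near (660, 99). The 120 spacer is at (565.5, -286.5), yaw about -5.6°. Next I'll check reachability of the lift arc.

```bash
cat >> h.py <<'E'
YAW=np.radians(8.4); C=np.array([660.,99.,0])
Rc=Ro.from_euler('z',YAW).as_matrix()
def W(p): return C+Rc@np.array(p,float)
def ori(zc,yc,R=Rc):
    z=R@np.array(zc,float); z/=np.linalg.norm(z); y=R@np.array(yc,float); x=np.cross(y,z); x/=np.linalg.norm(x); y=np.cross(z,x)
    return Ro.from_matrix(np.stack([x,y,z],1)).as_euler('xyz'), z
def hook(th,a,s=1,depth=14,dz=0,back=0):
    P=W([85-215*np.cos(th),0,72+215*np.sin(th)])
    o,z=ori([np.cos(a),0,-np.sin(a)],[s*np.sin(a),0,s*np.cos(a)])
    return P+z*(depth-back)+np.array([0,0,dz]),o
E
python3 - <<'E'
from bench import robot
from h import *
q0=robot.current_qpos()
for s in(1,-1):
  for a0,a1 in((35,60),(40,65),(40,40),(50,50),(50,70)):
    r=[]
    for th,a,b in((.085,a0,80),(.085,a0,0),(.4,a0+.3*(a1-a0),0),(.75,a0+.65*(a1-a0),0),(1.08,a1,0),(1.08,a1,100)):
        q=robot.inverse_kinematics(*hook(th,np.radians(a),s,back=b)); r.append(None if q is None else np.round(q,2).tolist())
    print(s,a0,a1,r)
E
```

```text
1 35 60 [None, None, [-0.27, -0.02, 2.37, 1.55, 0.3, -1.84], [-0.17, -0.04, 2.06, 0.41, 0.5, -0.61], [-0.09, 0.09, 1.73, 0.16, 0.82, -0.32], [-0.12, -0.05, 1.66, 0.16, 1.03, -0.32]]
1 40 65 [None, [-0.32, 0.18, 2.53, 2.37, 0.51, -2.75], [-0.23, -0.03, 2.29, 0.98, 0.3, -1.25], [-0.14, -0.01, 1.97, 0.28, 0.62, -0.47], [-0.08, 0.13, 1.64, 0.12, 0.95, -0.27], [-0.1, 0.01, 1.55, 0.11, 1.15, -0.27]]
1 40 40 [None, [-0.32, 0.18, 2.53, 2.37, 0.51, -2.75], [-0.28, -0.01, 2.41, 1.81, 0.34, -2.11], [-0.22, -0.07, 2.24, 1.15, 0.31, -1.37], [-0.16, -0.02, 2.07, 0.78, 0.34, -0.95], [-0.25, -0.26, 2.09, 0.59, 0.56, -0.78]]
1 50 50 [[-0.32, -0.17, 2.39, 0.83, 0.41, -1.16], [-0.24, 0.1, 2.37, 1.52, 0.24, -1.82], [-0.22, -0.02, 2.25, 0.76, 0.34, -1.01], [-0.17, -0.04, 2.08, 0.45, 0.48, -0.66], [-0.13, 0.02, 1.9, 0.33, 0.57, -0.49], [-0.18, -0.17, 1.88, 0.3, 0.79, -0.47]]
1 50 70 [[-0.32, -0.17, 2.39, 0.83, 0.41, -1.16], [-0.24, 0.1, 2.37, 1.52, 0.24, -1.82], [-0.18, -0.0, 2.15, 0.42, 0.46, -0.65], [-0.12, 0.05, 1.86, 0.17, 0.79, -0.35], [-0.07, 0.18, 1.55, 0.08, 1.07, -0.24], [-0.08, 0.08, 1.44, 0.08,
[... 405 characters left out ...]
1 40 40 [None, [-0.32, 0.18, 2.53, 2.37, 0.51, 0.39], [-0.28, -0.01, 2.41, 1.81, 0.34, 1.03], [-0.22, -0.07, 2.24, 1.15, 0.31, 1.77], [-0.16, -0.02, 2.07, 0.78, 0.34, 2.19], [-0.25, -0.26, 2.09, 0.59, 0.56, 2.36]]
-1 50 50 [[-0.32, -0.17, 2.39, 0.83, 0.41, 1.98], [-0.24, 0.1, 2.37, 1.52, 0.24, 1.32], [-0.22, -0.02, 2.25, 0.76, 0.34, 2.13], [-0.17, -0.04, 2.08, 0.45, 0.48, 2.48], [-0.13, 0.02, 1.9, 0.33, 0.57, 2.65], [-0.18, -0.17, 1.88, 0.3, 0.79, 2.68]]
-1 50 70 [[-0.32, -0.17, 2.39, 0.83, 0.41, 1.98], [-0.24, 0.1, 2.37, 1.52, 0.24, 1.32], [-0.18, -0.0, 2.15, 0.42, 0.46, 2.49], [-0.12, 0.05, 1.86, 0.17, 0.79, 2.79], [-0.07, 0.18, 1.55, 0.08, 1.07, 2.9], [-0.08, 0.08, 1.44, 0.08, 1.28, 2.9]]
```

Run:
```python
from bench import robot
from h import *
a=np.radians(60)
for b in(110,0):print(robot.inverse_kinematics(*hook(.085,a,1,19,back=b)))
robot.move_gripper(0.33)
robot.move_ptp(*hook(.085,a,1,19,back=100))
print(robot.current_t(),robot.current_qpos(),robot.current_tcp_pos())
p,o=hook(.085,a,1,17); r=robot.move_linear(p,o,speed=60,f_stop=6)
print(r,robot.current_t(),robot.current_contact_force(),robot.current_tcp_pos(),p)
for n in("side","top"):
    d=robot.get_image(n);i=d["img"]; x,y=(150,90) if n=="side" else (170,90)
    cv2.imwrite(f"pics/{n}1.png",cv2.resize(i[y:y+180,x:x+160],None,fx=3.3,fy=3.3,interpolation=cv2.INTER_CUBIC))
```

```text
[-0.23376342 -0.16140462  2.17560696  0.30820993  0.65850466 -0.58001399]
[-0.17149903  0.11740441  2.2080977   0.47308712  0.35034497 -0.72593888]
3.325 [-0.22603916 -0.13742832  2.18091741  0.31575695  0.62871894 -0.5856188 ] [492.23956279  74.71173378 160.58712624]
False 5.1083 [-0.50428292 -0.65885858 -0.8798376 ] [540.69408601  81.33951887  75.915928  ] [540.5713045   81.3643046   75.53056994]
```

View pics/side1.png

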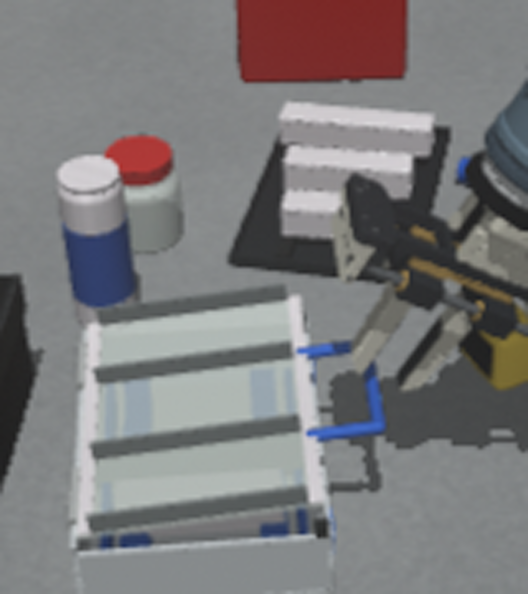

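View pics/top1.png

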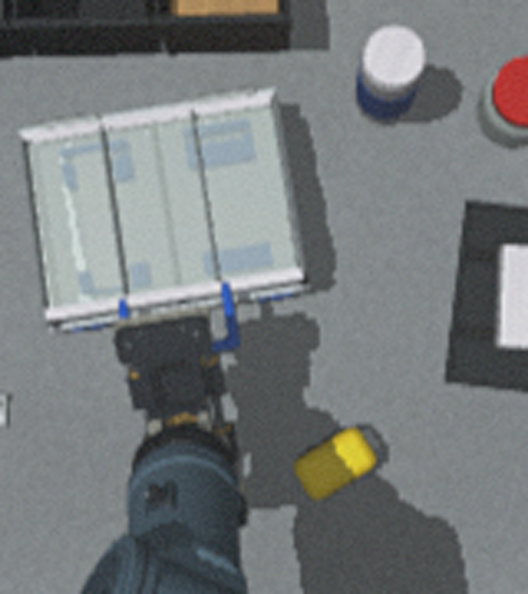

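The jaws straddle the bar: the fingers are either side of it in the side view, near (375,370) in the crop. Closing now.

Run:
```python
from bench import robot
from h import *
robot.move_gripper(0.0)
print(robot.current_t(),robot.current_gripper_width(),robot.current_contact_force(),robot.current_tcp_pos())
if robot.current_gripper_width()>0.05:
    for th in(.16,.27):
        p,o=hook(th,np.radians(60+15*(th-.085)),1,17); r=robot.move_linear(p,o,speed=60,f_stop=35)
        print(th,r,robot.current_contact_force().round(1),robot.current_gripper_width(),robot.current_t())
```

```text
5.8833 0.006614529354898672 [-0.76072993  0.4789867   0.21136214] [540.55779958  81.36504255  75.50822721]
```

Run:
```python
from bench import robot
from h import *
for n in("side","top"):
    d=robot.get_image(n);i=d["img"].copy(); x,y=(215,165) if n=="side" else (195,165)
    cv2.imwrite(f"pics/{n}2.png",cv2.resize(i[y:y+70,x:x+80],None,fx=8,fy=8,interpolation=cv2.INTER_CUBIC))
    print(n,"tcp px",(proj(d,robot.current_tcp_pos())-[x,y])*8, "bar ends",[((proj(d,p)-[x,y])*8).round() for p in((527.2,124.8,90),(538.5,36.1,90))])
```

```text
side tcp px [350.29877205 366.89405081] bar ends [array([390., 432.]), array([363., 235.])]
top tcp px [240.78036678 225.09036412] bar ends [array([115., 263.]), array([365., 227.])]
```

View pics/side2.png

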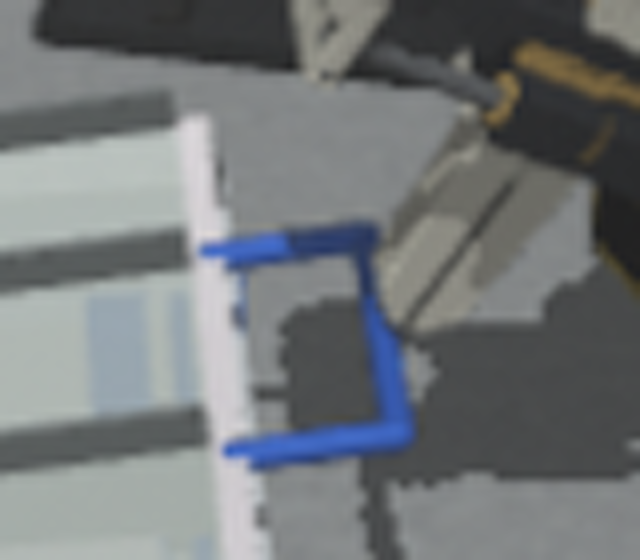

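View pics/top2.png

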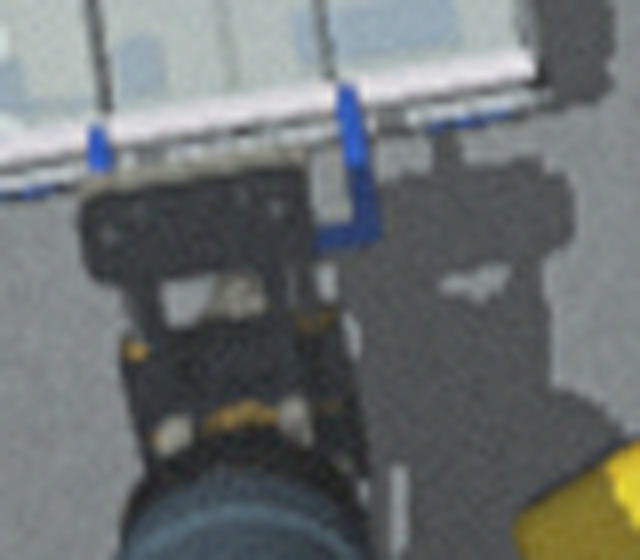

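Run:
```python
from bench import robot
from h import *
print(robot.current_tcp_pos(),robot.current_eef_rot(),robot.current_qpos())
R=Ro.from_euler('xyz',robot.current_eef_rot()).as_matrix();print(R.round(2))
t=robot.current_tcp_pos()
D={n:robot.get_image(n) for n in("side","top")}
d=D["side"];x,y=215,165
for b in(0,10,20,30,40,60,80,100): 
  print(b,[((proj(d,t-R[:,2]*b+R[:,0]*w)-[x,y])*8).round() for w in(-7.5,7.5)])
print(proj(d,(0,0,0)),proj(D["top"],(0,0,0)))
cv2.imwrite("pics/side3.png",d["img"][100:300,200:512].repeat(2,0).repeat(2,1))
```

```text
[540.59317323  81.3350082   75.53945916] [2.61798020e+00 3.15653059e-05 1.71739605e+00] [-0.17248987  0.11213393  2.20812283  0.46766422  0.35531765 -0.72089556]
[[-0.15  0.86  0.49]
 [ 0.99  0.13  0.07]
 [-0.    0.5  -0.87]]
0 [array([348., 350.]), array([353., 383.])]
10 [array([364., 328.]), array([369., 361.])]
20 [array([380., 306.]), array([386., 339.])]
30 [array([397., 284.]), array([403., 317.])]
40 [array([414., 261.]), array([420., 294.])]
60 [array([447., 216.]), array([454., 248.])]
80 [array([482., 169.]), array([489., 202.])]
100 [array([517., 122.]), array([525., 154.])]
[463.3963667  216.98972993] [256.9907908  373.80078488]
```

View pics/side3.png

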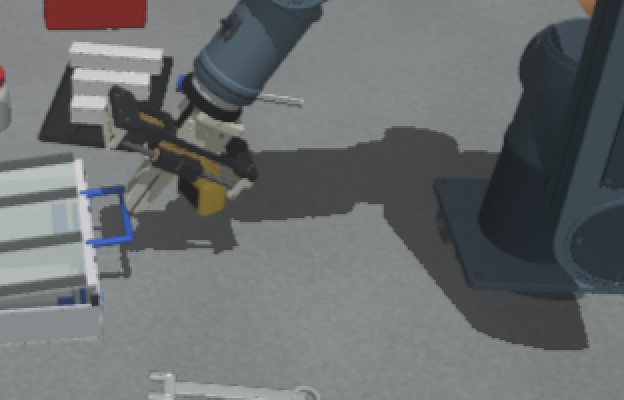

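The jaws missed the bar. In the side view the finger tips end at crop (405,330), about 25 mm short of where the reported TCP projects, (350,367). I'll back off and probe the table with the closed fingers to measure where the tips really are.

Run:
```python
from bench import robot
from h import *
R=Ro.from_euler('xyz',robot.current_eef_rot()).as_matrix();t=np.array(robot.current_tcp_pos())
robot.move_linear(t-R[:,2]*70,speed=150)
o,_=ori([0,0,-1],[1,0,0])
robot.move_ptp([460,120,60],o)
print(robot.current_t(),robot.current_contact_force())
D={n:robot.get_image(n) for n in("side","top")}
d=D["side"]; t=np.array(robot.current_tcp_pos()); p=proj(d,t); print(t,p)
x,y=int(p[0])-40,int(p[1])-45
cv2.imwrite("pics/side4.png",cv2.resize(d["img"][y:y+70,x:x+80],None,fx=8,fy=8,interpolation=cv2.INTER_CUBIC)); print((p-[x,y])*8)
r=robot.move_linear([460,120,-30],speed=40,f_stop=5)
print(r,robot.current_tcp_pos(),robot.current_contact_force(),robot.current_t())
robot.move_linear([460,120,60],speed=150)
```

```text
7.2333 [ 0.07758331 -0.57643965 -0.31033498]
[458.97731956 119.96255995  59.64585791] [291.98507351 227.59682785]
[327.88058811 364.77462283]
True [460.04429777 119.99128907 -28.91514265] [-1.09389306 -0.29453202  4.75922684] 9.425
```

View pics/side4.png

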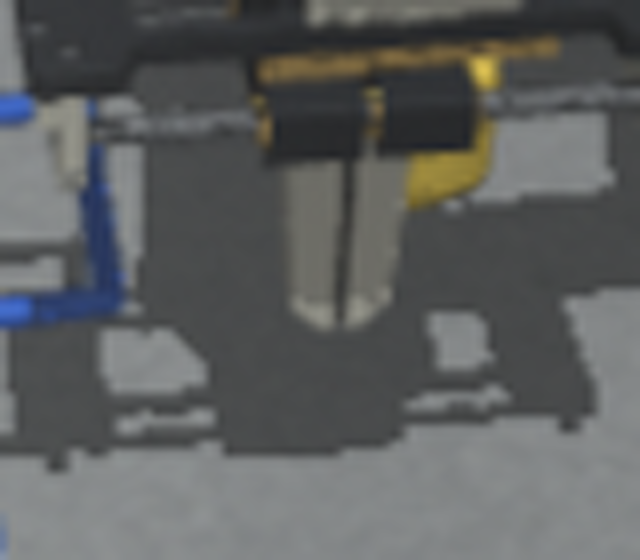

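The table probe made contact at a reported z of -29, so the real finger tips end about 28 mm behind the reported TCP. The picture gives about 26, and the offset is along the tool axis. I'll correct for it and try the bar again.

```bash
echo "OFF=28." >> h.py
python3 - <<'E'
from bench import robot
from h import *
a=np.radians(60)
robot.move_gripper(0.33)
robot.move_ptp(*hook(.085,a,1,17+OFF,back=75))
p,o=hook(.085,a,1,17+OFF); r=robot.move_linear(p,o,speed=80,f_stop=8)
print(r,robot.current_t(),robot.current_contact_force(),robot.current_tcp_pos(),p)
if not r:
  robot.move_gripper(0.0)
  print(robot.current_t(),robot.current_gripper_width(),robot.current_contact_force(),robot.current_tcp_pos())
d=robot.get_image("side"); x,y=215,165
cv2.imwrite("pics/side5.png",cv2.resize(d["img"][y:y+70,x:x+80],None,fx=8,fy=8,interpolation=cv2.INTER_CUBIC))
E
```

```text
False 12.525 [0.36387005 0.69758336 0.42410788] [554.50925091  83.53902029  51.37355429] [554.42111716  83.409467    51.28185863]
13.025 0.0972317276834171 [-15.74400583  -9.71755391   1.49690945] [548.90540239  83.54745803  48.00361329]
```

View pics/side5.png

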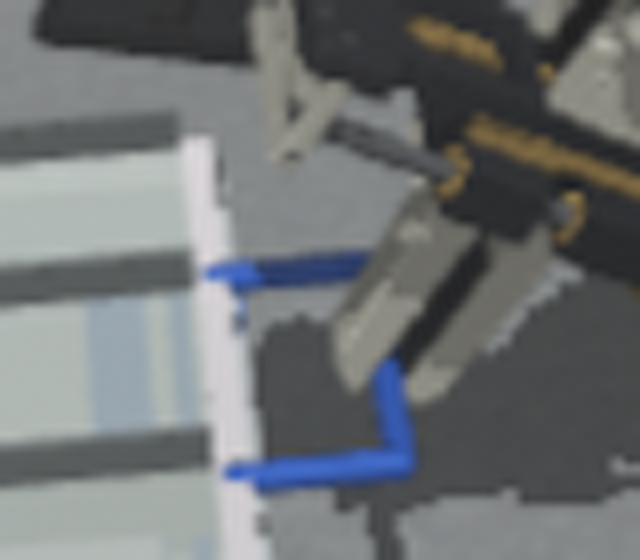

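The bar is held: the jaw width is 0.097, about 9 mm, and both fingers straddle it. Next I'll lift along the arc.

Run:
```python
from bench import robot
from h import *
R=Ro.from_euler('xyz',robot.current_eef_rot()).as_matrix();t=np.array(robot.current_tcp_pos())
b=Rc.T@(t-R[:,2]*45-C); print("bar in case",b.round(1))
th0=np.arctan2(b[2]-72,85-b[0]); print("th0",th0, np.hypot(b[2]-72,85-b[0]))
for th in(.16,.26,.36):
    p,o=hook(th,np.radians(60+15*(th-.085)),1,45); p=p+Rc@np.array([-3,0,0]); r=robot.move_linear(p,o,speed=60,f_stop=45)
    print(th,r,robot.current_contact_force().round(1),round(robot.current_gripper_width(),3),(np.array(robot.current_tcp_pos())-p).round(1),robot.current_t())
    if r: break
d=robot.get_image("side"); x,y=215,150
cv2.imwrite("pics/side6.png",cv2.resize(d["img"][y:y+70,x:x+80],None,fx=8,fy=8,interpolation=cv2.INTER_CUBIC))
```

```text
bar in case [-134.3    0.9   87.2]
th0 0.06897116906046105 219.8622433821519
0.16 False [-8.6 -4.2  1.7] 0.092 [-2.8  0.2 -1.3] 13.4833
0.26 False [-9.9 -5.7  2.3] 0.094 [-3.6  0.1 -1.9] 13.9833
0.36 False [-14.6  -6.3   6.3] 0.098 [-4.8 -0.  -2.3] 14.475
```

View pics/side6.png

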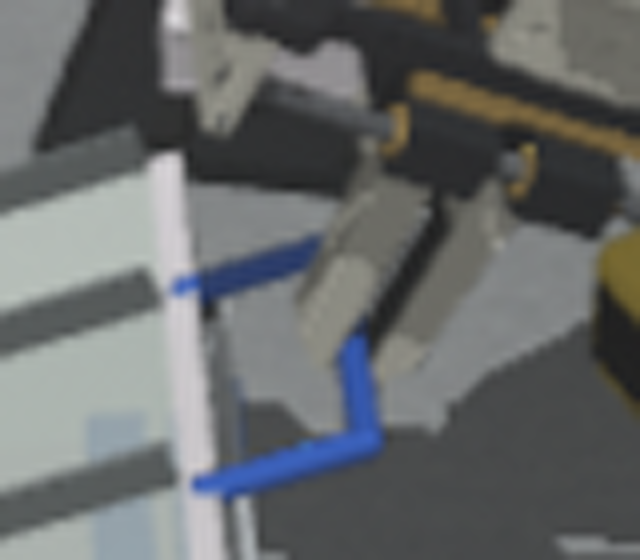

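The flap is following the gripper. I'll shift the arc about 4 mm towards the robot to relax the side load, and continue.

Run:
```python
from bench import robot
from h import *
for th in(.48,.6,.72,.84,.95,1.03,1.09):
    p,o=hook(th,np.radians(60+15*(th-.085)),1,45); p=p+Rc@np.array([-7,0,-1]); r=robot.move_linear(p,o,speed=80,f_stop=30)
    print(th,r,robot.current_contact_force().round(1),round(robot.current_gripper_width(),3),(np.array(robot.current_tcp_pos())-p).round(1),robot.current_t())
    if r: break
for n in("side","top"):
    d=robot.get_image(n);i=d["img"]; x,y=(150,50) if n=="side" else (150,70)
    cv2.imwrite(f"pics/{n}7.png",cv2.resize(i[y:y+200,x:x+180],None,fx=3,fy=3,interpolation=cv2.INTER_CUBIC))
```

```text
0.48 False [-5.9 -1.4  3.7] 0.098 [-1.5  0.2 -0.2] 14.9583
0.6 False [-13.3  -2.6   9.2] 0.1 [-2.8 -0.  -0.5] 15.4167
0.72 False [-17.4  -3.   15. ] 0.097 [-3.1 -0.1  0.4] 15.875
0.84 False [-18.1  -3.1  18.4] 0.1 [-1.8 -0.1  2.4] 16.3333
0.95 False [-13.   -1.5  18.5] 0.099 [-0.2  0.1  3.8] 16.7667
1.03 False [-10.9  -0.9  18.2] 0.095 [0.7 0.1 4.6] 17.1167
1.09 False [-8.7 -0.4 17.3] 0.097 [1.1 0.1 4.8] 17.4167
```

View pics/side7.png

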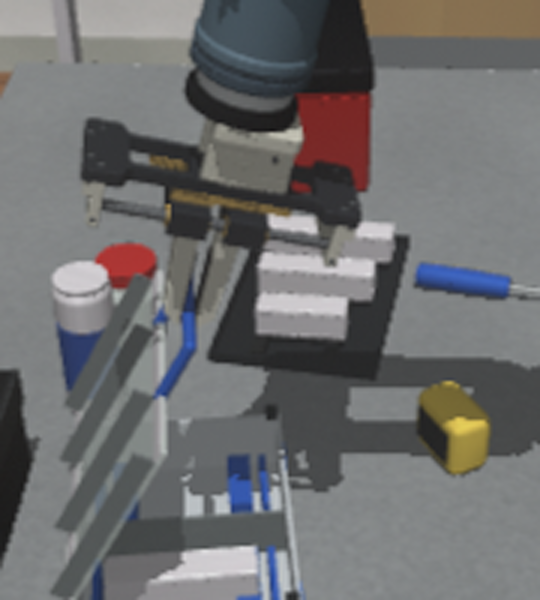

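Run:
```python
from bench import robot
from h import *
def bar():
    R=Ro.from_euler('xyz',robot.current_eef_rot()).as_matrix();t=np.array(robot.current_tcp_pos())
    b=Rc.T@(t-R[:,2]*45-C); return b.round(1),np.arctan2(b[2]-72,85-b[0]),np.hypot(b[2]-72,85-b[0])
print(bar())
t=np.array(robot.current_tcp_pos())
r=robot.move_linear(t+Rc@np.array([12,0,4]),speed=25,f_stop=12)
print(r,bar(),robot.current_contact_force().round(1),robot.current_t())
d=robot.get_image("side");i=d["img"]; x,y=150,50
cv2.imwrite(f"pics/side8.png",cv2.resize(i[y+80:y+200,x:x+100],None,fx=5,fy=5,interpolation=cv2.INTER_CUBIC))
```

```text
(array([-20.6,  -0. , 266.3]), np.float64(1.0730599392168936), np.float64(221.14821351942217))
True (array([-13.5,  -0. , 270.1]), np.float64(1.1092307207240992), np.float64(221.27064288841413)) [-1.9 -0.9  4.7] 18.0667
```

View pics/side8.png

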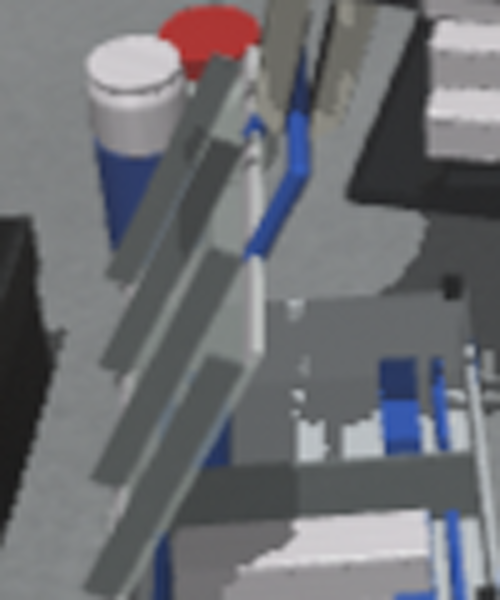

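Run:
```python
from bench import robot
from h import *
t=np.array(robot.current_tcp_pos())
r=robot.move_linear(t+Rc@np.array([9,0,3]),speed=30,f_stop=12)
print(r,Rc.T@(np.array(robot.current_tcp_pos())-t),robot.current_contact_force().round(1),robot.current_t())
robot.move_gripper(0.35)
R=Ro.from_euler('xyz',robot.current_eef_rot()).as_matrix();t=np.array(robot.current_tcp_pos())
robot.move_linear(t-R[:,2]*60+Rc@np.array([-4,0,0]),speed=150)
# move clear, toward the rack
robot.move_ptp([440,-230,300],robot.current_eef_rot())
print(robot.current_t(),robot.current_contact_force().round(1))
import pickle
D={n:robot.get_image(n) for n in("side","top")}; pickle.dump(D,open("d1.pkl","wb"))
for n in D:
    i=D[n]["img"]; x,y,w,h=(150,110,120,170) if n=="side" else (160,100,120,110)
    cv2.imwrite(f"pics/{n}9.png",cv2.resize(i[y:y+h,x:x+w],None,fx=3.5 if n=="side" else 5.4,fy=3.5 if n=="side" else 5.4,interpolation=cv2.INTER_CUBIC))
```

```text
True [-0.25811886  0.01699389 -0.07717681] [-1.4 -0.5  3.6] 18.3583
20.9583 [-0.7  0.2  0.2]
```

View pics/side9.png

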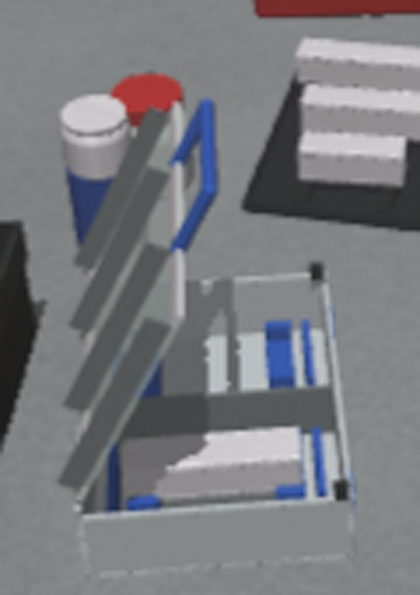

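View pics/top9.png

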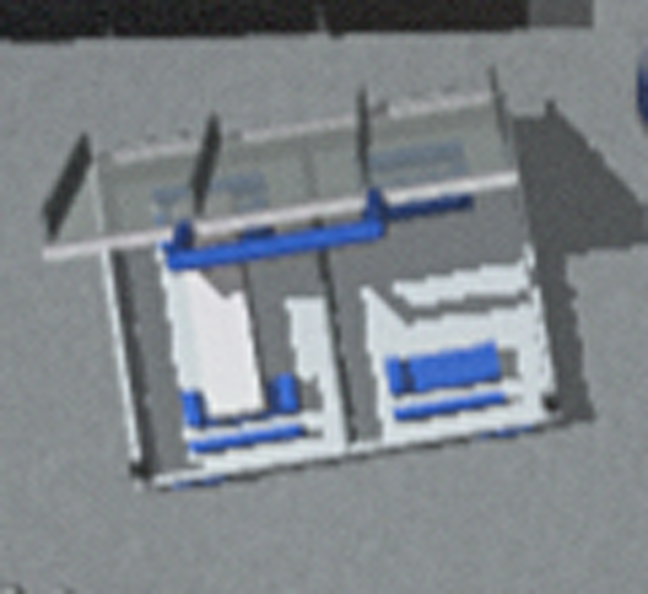

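Run:
```python
import pickle; from h import *
D=pickle.load(open("d1.pkl","rb")); T,S=D["top"],D["side"]
z=lambda p,o,s:(np.array(p)+.5)/s-.5+np.array(o)
t=lambda p:z(p,(160,100),5.4); s=lambda p:z(p,(150,110),3.5)
f=lambda P:(Rc.T@(P-C)).round(1)
for n,a,b in [("barL",(172,257),(211,189)),("barR",(380,232),(207,103)),("restL",(140,468),(342,487)),("restR",(551,402),(317,270)),
  ("stopR lend",(393,414),(307,381)),("stopR rend",(505,398),(306,323)),("saddle front-right top",(498,382),(291,335)),("saddle FL",(413,392),(293,385)),("saddle BL",(413,358),(268,386)),("saddle BR",(495,345),(267,333))]:
    P,e=tri(T,t(a),S,s(b)); print(n,P.round(1),"case",f(P),e.round(1))
for n,a,h in(("restL",(140,468),69),("restR",(551,402),69),("partner front L",(210,420),54),("partner front R",(264,408),54),("stop l",(393,414),36),("stop r",(505,398),36),("saddle FL",(413,392),24),("FR",(498,382),24),("BL",(413,358),24),("BR",(495,345),24),("front wall R",(560,418),50),("front wall L",(150,487),50),("divider front",(348,450),50),("side wall R rear",(528,250),58),("prong L",(398,375),37)):
    P=onz(T,t(a),h); print(n,P.round(1),"case",f(P))
```

```text
barL [642.8 143.1 263.5] case [-10.6  46.1 263.5] 3.0
barR [654.6  50.5 262.6] case [-12.5 -47.2 262.6] 1.4
restL [562.6 197.4  64.3] case [-82.  111.6  64.3] 1.1
restR [594.5 -24.6  62.5] case [ -82.9 -112.8   62.5] 0.8
stopR lend [594.4  63.2  29.6] case [-70.1 -25.9  29.6] 3.1
stopR rend [601.    0.8  30.8] case [-72.7 -88.6  30.8] 0.9
saddle front-right top [611.7   4.7  21.5] case [-61.6 -86.2  21.5] 2.4
saddle FL [607.   52.8  15.1] case [-59.2 -38.   15.1] 1.3
saddle BL [626.1  52.6  13.2] case [-40.4 -40.9  13.2] 0.6
saddle BR [631.    6.   24.1] case [-42.3 -87.8  24.1] 0.1
restL [562.9 196.5  69. ] case [-81.8 110.6  69. ]
restR [594.3 -24.6  69. ] case [ -83.1 -112.7   69. ]
partner front L [589.3 161.   54. ] case [-60.9  71.7  54. ]
partner front R [595.3 131.5  54. ] case [-59.2  41.6  54. ]
stop l [592.3  62.7  36. ] case [-72.3 -26.1  36. ]
stop r [600.    0.7  36. ] case [-73.7 -88.5  36. ]
saddle FL [605.5  52.2  24. ] case [-60.8 -38.3  24. ]
FR [610.2   4.7  24. ] case [-63.1 -86.1  24. ]
BL [624.5  51.9  24. ] case [-42.  -41.4  24. ]
BR [631.   6.  24.] case [-42.3 -87.8  24. ]
front wall R [587.2 -29.4  50. ] case [ -90.8 -116.4   50. ]
front wall L [553.6 194.8  50. ] case [-91.2 110.3  50. ]
divider front [571.9  86.4  50. ] case [-89.    0.5  50. ]
side wall R rear [678.4 -13.7  58. ] case [   1.7 -114.1   58. ]
prong L [613.8  59.5  37. ] case [-51.5 -32.3  37. ]
```

The flap stands by itself at its stop: the bar triangulates to case (-11.5, 0, 263), which is about 1.1 rad. The visible case features match my case frame to 1–2 mm. Next is the pick; I'll check the inverse kinematics first.

```bash
cat >> h.py <<'E'
TL=np.radians(30)
def lean(mid,yaw,s,depth=17):
    R=Ro.from_euler('z',yaw).as_matrix()
    o,z=ori([np.sin(TL),0,-np.cos(TL)],[0,s,0],R)
    return np.array(mid,float)+z*(depth+OFF),o
PM=np.array([565.5,-286.5,31.]); PY=np.radians(-5.3)
CM=W([-1,-57,39])
E
python3 - <<'E'
from bench import robot
from h import *
print(CM)
dg=lambda s:CM+Rc@np.array([-.5*s,0,30+.866*s])
for s in(1,-1):
    for m,y in((PM+[0,0,120],PY),(PM,PY),(PM+[0,0,180],PY),(dg(150),YAW),(dg(0),YAW),(CM,YAW)):
        q=robot.inverse_kinematics(*lean(m,y,s)); print(s,None if q is None else np.round(q,2))
E
```

```text
[667.3374603   42.46539399  39.        ]
1 [-0.84  0.26  1.89  0.57  0.68 -2.72]
1 [-0.84  0.46  1.99  0.9   0.45 -3.09]
1 [-0.84  0.19  1.81  0.49  0.8  -2.6 ]
1 [-0.25  0.1   1.95  0.34  0.63 -2.2 ]
1 [-0.19  0.41  1.92  0.51  0.35 -2.35]
1 [-0.19  0.47  1.94  0.62  0.29 -2.47]
-1 [-0.84  0.26  1.89  0.57  0.68  0.43]
-1 [-0.84  0.46  1.99  0.9   0.45  0.05]
-1 [-0.84  0.19  1.81  0.49  0.8   0.54]
-1 [-0.25  0.1   1.95  0.34  0.63  0.94]
-1 [-0.19  0.41  1.92  0.51  0.35  0.79]
-1 [-0.19  0.47  1.94  0.62  0.29  0.67]
```

```bash
sed -i 's/depth=17):/depth=13):/' h.py; grep -n "def lean" h.py
python3 - <<'E'
from bench import robot
from h import *
robot.move_gripper(0.55)
robot.move_ptp(*lean(PM+[0,0,90],PY,-1))
p,o=lean(PM,PY,-1)
r=robot.move_linear(p,o,speed=80,f_stop=6)
print(r,robot.current_t(),robot.current_contact_force().round(1),(np.array(robot.current_tcp_pos())-p).round(1))
d=robot.get_image("side"); x,y=215,100
cv2.imwrite("pics/side10.png",cv2.resize(d["img"][y:y+70,x:x+90],None,fx=8,fy=8,interpolation=cv2.INTER_CUBIC))
E
```

```text
29:def lean(mid,yaw,s,depth=13):
False 24.15 [0.4 0.2 0.6] [ 0.2 -0.3  0.5]
```

View pics/side10.png

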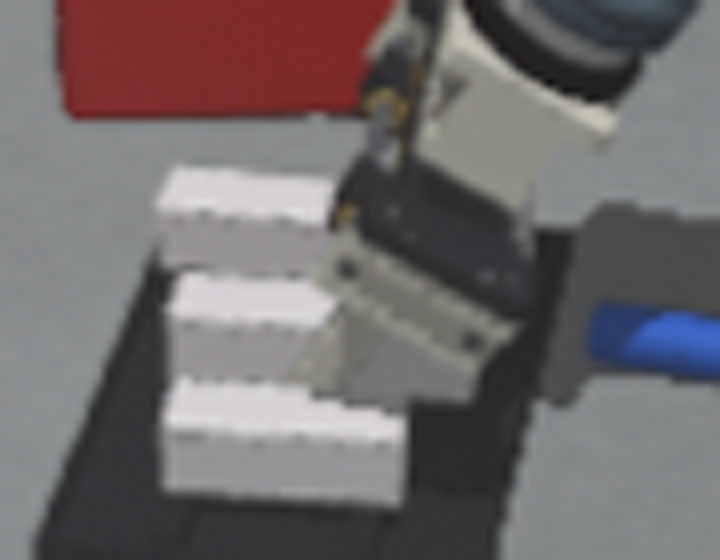

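The near finger stands beside the middle spacer, at about (320,370), clear of the neighbours. Gripping and lifting.

Run:
```python
from bench import robot
from h import *
robot.move_gripper(0.0)
print(robot.current_gripper_width()*93,robot.current_contact_force().round(1),robot.current_tcp_pos(),lean(PM,PY,-1)[0])
p,o=lean(PM+[0,0,170],PY,-1)
robot.move_linear(p,o,speed=170)
print(robot.current_gripper_width()*93,robot.current_contact_force().round(1),robot.current_t())
D={n:robot.get_image(n) for n in("side","top")}
for n in D:
    i=D[n]["img"]; x,y,w,h=(190,40,160,150) if n=="side" else (300,110,140,130)
    cv2.imwrite(f"pics/{n}11.png",cv2.resize(i[y:y+h,x:x+w],None,fx=3.8,fy=3.8,interpolation=cv2.INTER_CUBIC))
```

```text
30.150439158316267 [-1.   0.4  2.4] [ 586.00802008 -288.49939988   -4.26363722] [ 585.91235631 -288.39359704   -4.50704156]
29.937781289648484 [ 0.8  0.  -0.9] 25.825
```

View pics/side11.png

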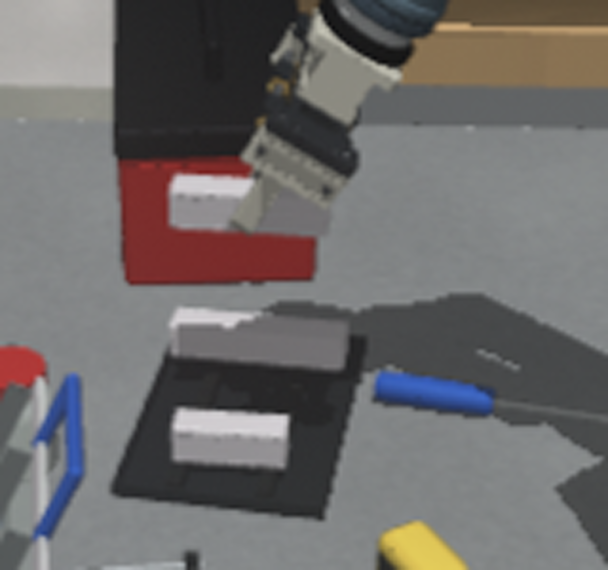

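The 120 spacer is held level at its middle, and the 90 and 150 are undisturbed. Moving to the point in front of and above the cradle.

Run:
```python
from bench import robot
from h import *
dg=lambda s:CM+Rc@np.array([-.5*s,0,30+.866*s])
robot.move_ptp(*lean(dg(150)+[-10,0,0],YAW,-1))
p,o=lean(dg(40),YAW,-1)
r=robot.move_linear(p,o,speed=100,f_stop=10)
print(r,(np.array(robot.current_tcp_pos())-p).round(1),robot.current_contact_force().round(1),robot.current_t(),robot.current_gripper_width()*93)
import pickle
D={n:robot.get_image(n) for n in("side","top")}; pickle.dump(D,open("d2.pkl","wb"))
for n in D:
    i=D[n]["img"]; x,y,w,h=(150,110,140,170) if n=="side" else (160,90,130,120)
    cv2.imwrite(f"pics/{n}12.png",cv2.resize(i[y:y+h,x:x+w],None,fx=3.5 if n=="side" else 5,fy=3.5 if n=="side" else 5,interpolation=cv2.INTER_CUBIC))
```

```text
False [ 0.1 -0.1  0.6] [-0.1 -0.4 -1. ] 28.4333 29.596567534533435
```

View pics/side12.png

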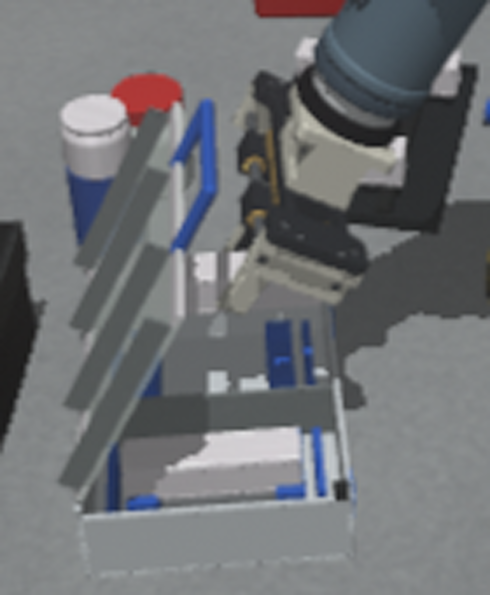

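View pics/top12.png

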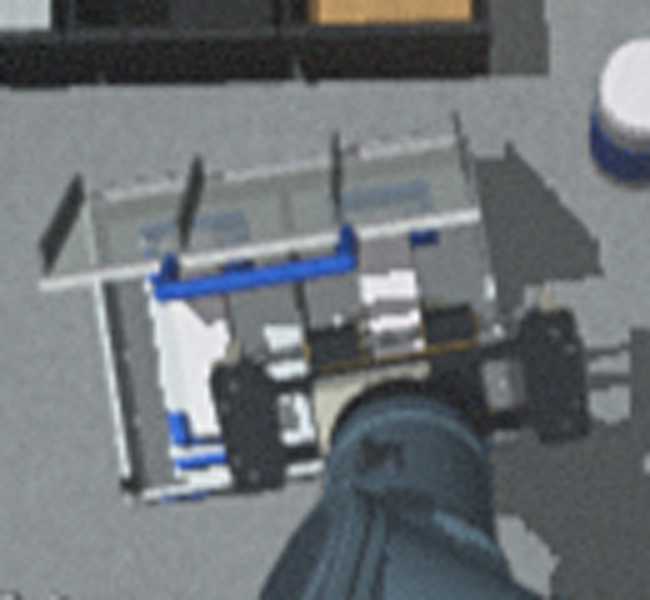

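The spacer hangs over the right bay, clear of the flap, the bar and the case's front wall. Descending gently.

Run:
```python
from bench import robot
from h import *
dg=lambda s:CM+Rc@np.array([-.5*s,0,30+.866*s])
p,o=lean(dg(0),YAW,-1)
r=robot.move_linear(p,o,speed=50,f_stop=6); print(r,robot.current_contact_force().round(1))
if not r:
    p,o=lean(CM+[0,0,-3],YAW,-1)
    r=robot.move_linear(p,o,speed=25,f_stop=5)
    print(r,(np.array(robot.current_tcp_pos())-lean(CM,YAW,-1)[0]).round(1),robot.current_contact_force().round(1),robot.current_t(),robot.current_gripper_width()*93)
import pickle
D={n:robot.get_image(n) for n in("side","top")}; pickle.dump(D,open("d3.pkl","wb"))
for n in D:
    i=D[n]["img"]; x,y,w,h=(150,110,140,170) if n=="side" else (160,90,130,120)
    cv2.imwrite(f"pics/{n}13.png",cv2.resize(i[y:y+h,x:x+w],None,fx=3.5 if n=="side" else 5,fy=3.5 if n=="side" else 5,interpolation=cv2.INTER_CUBIC))
```

```text
False [ 0.1 -0.2  0.2]
True [-0.1  0.1  0.2] [0.2 0.4 3.7] 30.5583 29.964980796549224
```

View pics/side13.png

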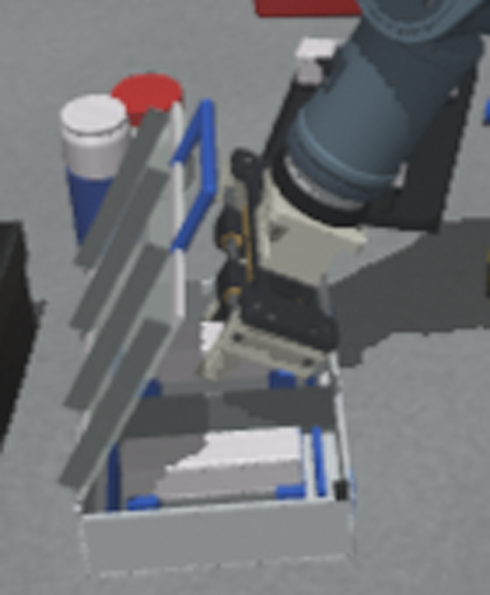

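View pics/top13.png

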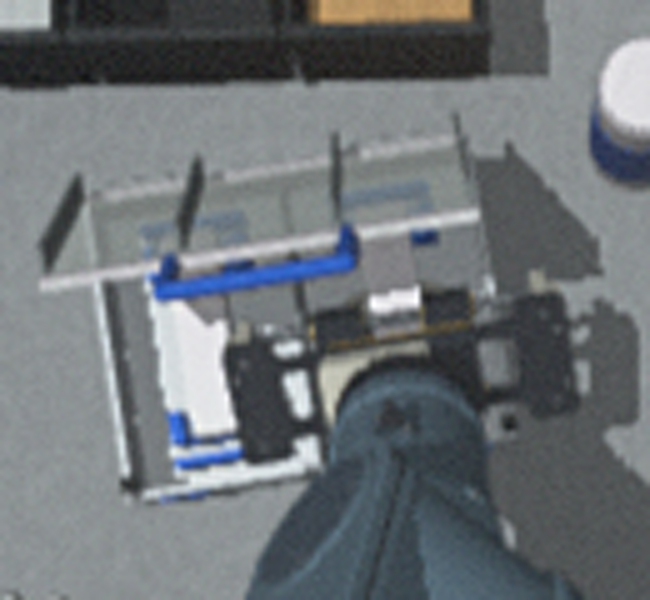

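Contact came within 0.2 mm of the expected height (the spacer at z 39). Releasing and backing out along the tool axis.

Run:
```python
from bench import robot
from h import *
robot.move_gripper(0.45)
print(robot.current_gripper_width()*93,robot.current_contact_force().round(1))
R=Ro.from_euler('xyz',robot.current_eef_rot()).as_matrix();t=np.array(robot.current_tcp_pos())
r=robot.move_linear(t-R[:,2]*60,speed=80,f_stop=8);print(r)
if not r:
    robot.move_linear(t-R[:,2]*170,speed=150)
    robot.move_ptp([400,-150,330],robot.current_eef_rot())
print(robot.current_t(),robot.current_contact_force().round(1))
import pickle
D={n:robot.get_image(n) for n in("side","top")}; pickle.dump(D,open("d4.pkl","wb"))
for n in D:
    i=D[n]["img"]; cv2.imwrite(f"pics/{n}14f.png",i); x,y,w,h=(150,110,120,170) if n=="side" else (160,100,120,110)
    cv2.imwrite(f"pics/{n}14.png",cv2.resize(i[y:y+h,x:x+w],None,fx=3.5 if n=="side" else 5.4,fy=3.5 if n=="side" else 5.4,interpolation=cv2.INTER_CUBIC))
```

```text
41.59183170938961 [ 0.5 -0.6 -0.3]
False
34.15 [-0.6 -0.  -0.4]
```

View pics/side14.png

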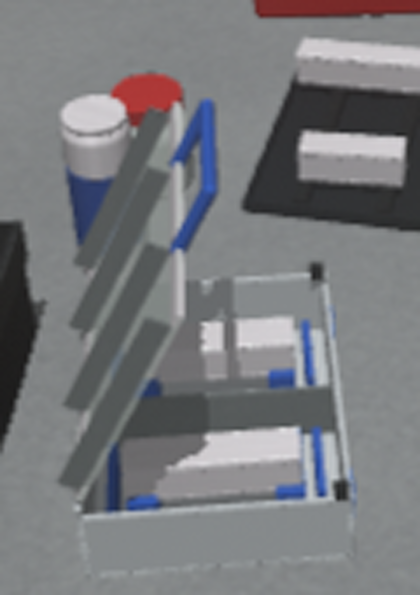

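View pics/top14.png

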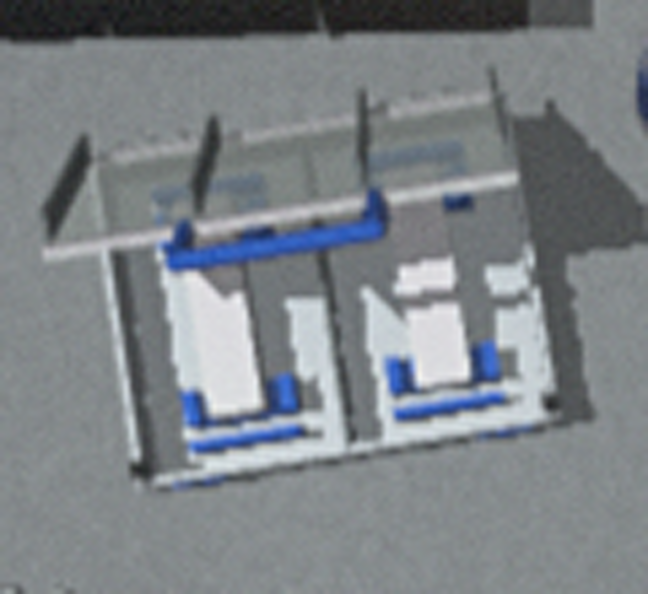

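View pics/top14f.png

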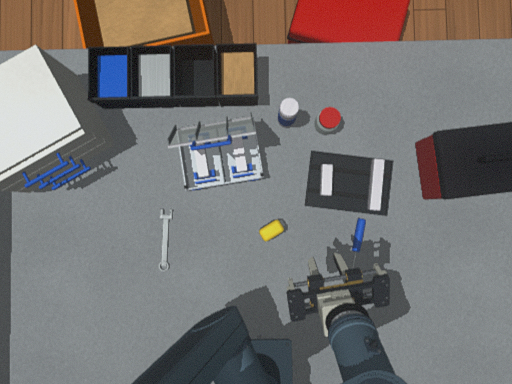

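Run:
```python
import pickle; from h import *
from bench import robot
D=pickle.load(open("d4.pkl","rb")); T=D["top"]; S=D["side"]
z=lambda p,o,s:(np.array(p)+.5)/s-.5+np.array(o)
t=lambda p:z(p,(160,100),5.4); s=lambda p:z(p,(150,110),3.5); f=lambda P:(Rc.T@(P-C)).round(1)
for p in((416,391),(472,380),(407,305),(459,295)): print(f(onz(T,t(p),54)))
print("tri front-left",f(tri(T,t((416,391)),S,s((296,347)))[0]),"front-right",f(tri(T,t((472,380)),S,s((292,318)))[0]))
print("bar",[f(tri(T,t(a),S,s(b))[0]) for a,b in(((172,257),(211,189)),((380,232),(207,103)))])
robot.hand_in(); print(robot.current_t())
```

```text
[-63.7 -41.5  54. ]
[-62.8 -72.5  54. ]
[-16.5 -44.2  54. ]
[-15.8 -73.1  54. ]
tri front-left [-62.7 -41.4  50. ] front-right [-61.8 -72.6  50.9]
bar [array([-10.6,  46.1, 263.5]), array([-12.5, -47.2, 262.6])]
the job is handed in; nothing more can be done
the job is handed in; nothing more can be done
```

The flap is up at its stop and the 120 mm spacer lies in the right-hand cradle. I handed the job in at about 34 s of the 64 s allowed; hand-in gives no verdict.

- **Flap:** I gripped the blue bar, followed its arc to the stop and let go. The bar then triangulated to about (-11.5, 0, 263) mm in the case's frame, which is about 1.1 rad. It was still there after the placing.
- **Spacer:** I took the 120 mm one, the middle of the three (measured 119.9 mm), with a 30° lean and set it down until about 5 N of contact, at the expected height. Its middle then measured about 2–3 mm towards the robot lengthwise and within about 1 mm sideways, in line to within a few degrees. Its top edge triangulated to 50–51 mm, where 54 was expected. The known height marks in that view read similarly low.
- **Everything else:** The partner, the other two spacers and the bystanders looked unmoved in the last pictures. The gripper was clear, with a force reading of about 0.7 N, which is about what it reads in free air.

**What disagreed:**
- The real finger tips end about 28 mm behind the reported TCP, so my first grasp closed short of the bar. I probed the table to measure the offset and corrected for it.
- The flap started about 0.07–0.09 rad open, not level.
- The bar's path ran about 5 mm outside my first estimate of the arc.

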